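# Set the bin-stock flip tags

## Robot

A 6-joint arm with a two-finger parallel gripper is mounted at the origin on the work surface. World frame = base frame: x ahead of the robot, y to its left, z up, the work surface at z = 0. Lengths are in mm, angles in degrees, forces in N, time in s.
With the tool pointing down it reaches from about 250 to 775 mm from the base axis. Payload 4 kg.
Tool frame: the origin (TCP) lies midway between the tips of the shut fingers; the grasp point (between the pads) lies 19 mm behind it; z points along the fingers, y is the line along which they close (so a half turn about z gives the same grasp; the last joint's range is limited). The gripper opens to 85 mm and grips with 20 to 120 N. Pads are 22 mm wide; open, the fingers measure 114 mm over their backs; the gripper's body (76 mm by 85 mm) begins 54 mm behind the grasp point. The pads swing forward as they close: fully open they stand 13 mm farther back than shut.
Start: joints at [66.457, 4.996, 78.535, -0, 96.463, -5.907], TCP at [166.64, 524.169, 193.941] pointing down, gripper open.
Joint ranges: [-177.83, 177.83], [-43.37, 116.18], [15.69, 146.23], [-61.86, 241.86], [9.47, 152.12], [-147.06, 147.06]. Speed limits (degrees/s): [159.86, 159.86, 180, 180, 180, 180].

## Interface

Orientations are given as [roll, pitch, yaw] about the fixed x, y, z axes, in that order (R = Rz(yaw) Ry(pitch) Rx(roll)).
In Python, from cell import r gives the robot as it stands.
- The arm moves only by the tool move_arm, never from a script. Its argument "moves" is one flat list of numbers, 4 for each row, row after row: the shift along the tool's x, y, z each as a share of 0.04 m, from -1 to 1, then the turn about the tool's z as a share of 4 degrees, from -1 to 1. A call has 1 to 8 rows; each row shifts and turns the commanded pose from where the row before left it, along the tool's axes as they then stand; what a row does not reach is not made up. A row lasts 1/10 s, in which the tool goes at most 50 mm and 8.59 degrees, less where a joint would pass 70% of its speed; a pose out of reach is approached as far as the arm can. A call with a number of a shift or a turn outside -1 to 1 is refused whole. A call with a gripper value outside its range is refused whole. "gripper" is the opening, from 0 (shut) to 1 (fully open), set as the call begins (left out, the last holds). The fingers move at their own pace and stop on an object; the grip force is fixed at half the most. Time passes only in rows, so rows that do not move let the fingers close. It gives the time, the measured TCP pose, the force, the opening and the grip force at its end, in the units of the state.
- r.state(): the state, without advancing time (a new reading comes with each control period).
- r.capture(name): name is "scene" or "side" or "wrist"; returns the picture (420x560x3 uint8, blue, green, red); there is no depth.
- r.camera_info(name): a dict with "camera_matrix" (3x3 intrinsics, pixels), "distortion" ([k1, k2, p1, p2, k3] as OpenCV has them; the pictures are not rectified), "rvec" (rotation vector, rad) and "tvec" (3), from world to camera coordinates, as OpenCV has them. Camera axes: x right, y down, z forward; pixel columns grow to the right and rows downward; lengths in mm; the calibration is good to about 2 mm. A picture is of the moment at which its call begins: read the wrist's pose just before it. camera_info takes no time and is no camera call; for the wrist camera it gives the pose at the moment of the call.
- r.hand_in(): hands the job in; it is judged then, once.
Trained networks look in the newest picture that a camera, given by its name, has taken for a name from the list of things; names that differ only in an ending like _2 or _b are one class to them, and where a whole thing is asked for, a point or a joint stands for the part that bears it (a point fixed in the world has none). Each returns a list of dicts, best first, with "score" (0 to 1); they miss things now and then, are a little off and sometimes report something else, mostly with a low value. They report only what shows in the picture. A call takes as long as a camera call.
- r.silhouettes(camera, thing): "region" (420x560 bool, what is visible of it) and "position" ([column, row] in pixels, amid what is visible of it).
The state is a dict: "t": time; "joints": joint angles; "qd": joint speeds; "tau": joint torques, N m; "ee_pos": TCP position; "tcp_rot": TCP orientation; "contact_force": force on the tool from outside, world axes, zero at the start; "wrist_torque": the same for the moment, N m; "grip_width": finger opening in mm; "grasp_force": force on a finger pad.
Only numpy, scipy, OpenCV 4.12 (cv2) and the standard library are available. Lean on these libraries where they do the work, as an engineer would, in place of code of your own. Each camera call takes 0.05 s, during which the arm holds its last target. There are 200 camera calls.

## Task

Set the flip tags on the rail in front of the four blue bins: a tag must lie fully over with its green face up if the bin right behind it is full, and with its red face up if that bin is low or empty. Turn over the tags that are wrong by pushing them gently with the fingertips, without gripping or forcing them, and leave the bins and everything else on the bench where it is.

Things in the scene. Friction and masses are not known exactly. Their poses are not given: they have to be found in the camera images.
- rack: fixed rack: red deck with four blue bins side by side; in front of them, on the robot's side, an aluminium tag rail 76 mm deep (x), 580 mm long (y), its top 55 mm above the table. Origin: table height, under the rail's middle; x points to the bins, y left along the rail. Four places, 135 mm apart along y, each with one bin and, 160 mm in front of the bin's centre, that bin's tag
- bin_pins: blue open bin, 190 mm (x) x 121 mm (y) x 85 mm high, in one of the four places of the rack, rim 95 mm above the table; full: stacked up to the rim with steel pins lying lengthwise (about 3 kg). Any bin may be in any place. Origin at the centre of its underside, axes as the rack's
- bin_bushings: blue open bin, 190 mm (x) x 121 mm (y) x 85 mm high, in one of the four places of the rack, rim 95 mm above the table; full: packed up to the rim with standing steel bushings (about 3 kg). Any bin may be in any place. Origin at the centre of its underside, axes as the rack's
- bin_few: blue open bin, 190 mm (x) x 121 mm (y) x 85 mm high, in one of the four places of the rack, rim 95 mm above the table; low: only three bushings on its floor (0.6 kg). Any bin may be in any place. Origin at the centre of its underside, axes as the rack's
- bin_empty: blue open bin, 190 mm (x) x 121 mm (y) x 85 mm high, in one of the four places of the rack, rim 95 mm above the table; empty (0.45 kg). Any bin may be in any place. Origin at the centre of its underside, axes as the rack's
- tag_a_pin (a point): middle of the fixed hinge pin of tag a, 71 mm above the table, straight in front of its bin; any tag may be at any place. x along the pin to the bins, y left along the rail, z up. Two cheeks hold the pin at x = -34 and +34 mm (tops 6 mm above the pin's centre); four rest posts at x = +-26, y = +-14 mm reach 7 mm above it. Between neighbouring tags that lean to each other 59 mm are free
- tag_a (a joint): turn of tag a, rad: 0 = lying over to the right (-y), red face up; 0.87 = upright; 1.745 = lying over to the left (+y), green face up. A stiff leaf, 60 mm wide along the pin, 4 mm thick, about 30 g. It swings freely and past upright falls over by itself within 0.5 s. A push on its edge bead, rising as it goes (up and over the pin), turns it; a level push may stick
- tag_a_bead (a point): middle of the round white bead, 7 mm thick and 60 mm long, along the free edge of tag a, 45 mm from the pin; it moves with the tag. At rest on either side the leaf slopes up 40 degrees from the pin, so the bead is 34 mm to the side of the pin and 29 mm above it (45 mm above the rail, room for a fingertip beside and below it)
- tag_b_pin (a point): middle of the fixed hinge pin of tag b, 71 mm above the table, straight in front of its bin; any tag may be at any place. x along the pin to the bins, y left along the rail, z up. Two cheeks hold the pin at x = -34 and +34 mm (tops 6 mm above the pin's centre); four rest posts at x = +-26, y = +-14 mm reach 7 mm above it. Between neighbouring tags that lean to each other 59 mm are free
- tag_b (a joint): turn of tag b, rad: 0 = lying over to the right (-y), red face up; 0.87 = upright; 1.745 = lying over to the left (+y), green face up. A stiff leaf, 60 mm wide along the pin, 4 mm thick, about 30 g. It swings freely and past upright falls over by itself within 0.5 s. A push on its edge bead, rising as it goes (up and over the pin), turns it; a level push may stick
- tag_b_bead (a point): middle of the round white bead, 7 mm thick and 60 mm long, along the free edge of tag b, 45 mm from the pin; it moves with the tag. At rest on either side the leaf slopes up 40 degrees from the pin, so the bead is 34 mm to the side of the pin and 29 mm above it (45 mm above the rail, room for a fingertip beside and below it)
- tag_c_pin (a point): middle of the fixed hinge pin of tag c, 71 mm above the table, straight in front of its bin; any tag may be at any place. x along the pin to the bins, y left along the rail, z up. Two cheeks hold the pin at x = -34 and +34 mm (tops 6 mm above the pin's centre); four rest posts at x = +-26, y = +-14 mm reach 7 mm above it. Between neighbouring tags that lean to each other 59 mm are free
- tag_c (a joint): turn of tag c, rad: 0 = lying over to the right (-y), red face up; 0.87 = upright; 1.745 = lying over to the left (+y), green face up. A stiff leaf, 60 mm wide along the pin, 4 mm thick, about 30 g. It swings freely and past upright falls over by itself within 0.5 s. A push on its edge bead, rising as it goes (up and over the pin), turns it; a level push may stick
- tag_c_bead (a point): middle of the round white bead, 7 mm thick and 60 mm long, along the free edge of tag c, 45 mm from the pin; it moves with the tag. At rest on either side the leaf slopes up 40 degrees from the pin, so the bead is 34 mm to the side of the pin and 29 mm above it (45 mm above the rail, room for a fingertip beside and below it)
- tag_d_pin (a point): middle of the fixed hinge pin of tag d, 71 mm above the table, straight in front of its bin; any tag may be at any place. x along the pin to the bins, y left along the rail, z up. Two cheeks hold the pin at x = -34 and +34 mm (tops 6 mm above the pin's centre); four rest posts at x = +-26, y = +-14 mm reach 7 mm above it. Between neighbouring tags that lean to each other 59 mm are free
- tag_d (a joint): turn of tag d, rad: 0 = lying over to the right (-y), red face up; 0.87 = upright; 1.745 = lying over to the left (+y), green face up. A stiff leaf, 60 mm wide along the pin, 4 mm thick, about 30 g. It swings freely and past upright falls over by itself within 0.5 s. A push on its edge bead, rising as it goes (up and over the pin), turns it; a level push may stick
- tag_d_bead (a point): middle of the round white bead, 7 mm thick and 60 mm long, along the free edge of tag d, 45 mm from the pin; it moves with the tag. At rest on either side the leaf slopes up 40 degrees from the pin, so the bead is 34 mm to the side of the pin and 29 mm above it (45 mm above the rail, room for a fingertip beside and below it)
- gauge_ring: bystander: thick steel ring, 52 mm across with a 28 mm bore, 22 mm high, lying flat on the table in front of the tag rail; origin at the centre of its underside
- insert_box: bystander: flat yellow plastic case, 36 x 62 x 18 mm, on the table in front of the tag rail; origin at the centre of its underside
- caliper: bystander: digital caliper lying flat on the table to the right of the rack, 230 mm long along its own y, 13 mm high; origin under the middle of its beam
- oil_bottle: bystander: white squeeze bottle with a red cap, 56 mm across, 150 mm high, standing to the right of the rack; origin at the centre of its underside
- wrench: bystander: open-ended spanner, 180 mm long along its own x, lying flat to the left of the rack
- deburr: bystander: deburring tool like a screwdriver, 160 mm long along its own x, lying on the table at the left near the robot
- grease_can: bystander: green can, 74 mm across, 110 mm high, standing to the left of the rack; origin at the centre of its underside

How it is judged:
By the outcome, as a careful person would: the job done as asked, in the order asked, and still so for the second after the job is handed in, with the robot touching nothing.
It also fails if it takes over 42 s, if anything falls off the work surface, if the arm or the gripper's body presses on something with over 40 N, if the wrist force passes 120 N, or if a joint passes its speed limit or range.

## Working session

There is one attempt and no reset: what is moved stays moved. The work goes in short steps, Python scripts to look and compute and a tool call to move; the robot and the scene stay as the last step left them, time stands still between calls to the robot, and variables do not carry over. Pictures are saved under pics/ and viewed, at most 10 in all, crops included, and the job is handed in when it is done.

Besides the shell and the picture viewer there is one more tool, called after "Emit:" by a JSON object that holds its "api" and its "payload", one argument or row to a line. move_arm: Moves the arm, as the interface text tells. Shift numbers are shares of 0.04 m and turn numbers shares of 4 degrees, none past 1 either way. Its arguments: {"type":"object","properties":{"moves":{"type":"array","items":{"type":"number"}},"gripper":{"type":"number"}},"required":["moves"]}

```bash
mkdir -p pics
python3 - <<'E'
from cell import r
import cv2,numpy as np
a=r.capture("scene");b=r.capture("side")
cv2.imwrite("pics/s.png",a);cv2.imwrite("pics/d.png",b)
for c in("scene","side"):
    i=r.camera_info(c);R=cv2.Rodrigues(np.array(i["rvec"]))[0]
    print(c,(-R.T@np.array(i["tvec"]).reshape(3)).round(), R[2].round(2))
    for n in("tag_a","tag_a_bead","bin_pins","bin_bushings","bin_few","bin_empty","rack","gauge_ring","insert_box"):
        print(n,[(np.round(d["position"]).tolist(),round(d["score"],2)) for d in r.silhouettes(c,n)])
s=r.state();print(s["t"],s["ee_pos"],s["tcp_rot"])
E
```

```text
scene [1477. -974.  992.] [-0.59  0.57 -0.57]
tag_a [([314.0, 181.0], 0.74), ([284.0, 197.0], 0.72), ([341.0, 174.0], 0.43)]
tag_a_bead [([241.0, 215.0], 0.42)]
bin_pins [([277.0, 248.0], 0.92)]
bin_bushings [([352.0, 205.0], 0.87)]
bin_few [([383.0, 193.0], 0.67)]
bin_empty [([319.0, 229.0], 0.88)]
rack [([307.0, 267.0], 0.65)]
gauge_ring [([350.0, 158.0], 0.55)]
insert_box [([120.0, 282.0], 0.45), ([300.0, 181.0], 0.39)]
side [ 149. 1048.  753.] [ 0.27 -0.82 -0.51]
tag_a [([235.0, 253.0], 0.87), ([270.0, 210.0], 0.67), ([254.0, 234.0], 0.43)]
tag_a_bead [([290.0, 184.0], 0.5)]
bin_pins [([250.0, 179.0], 0.79)]
bin_bushings [([208.0, 221.0], 0.85), ([272.0, 210.0], 0.71), ([316.0, 146.0], 0.28)]
bin_few [([251.0, 181.0], 0.62), ([178.0, 248.0], 0.55)]
bin_empty [([235.0, 197.0], 0.58)]
rack [([221.0, 279.0], 0.58), ([322.0, 328.0], 0.19)]
gauge_ring [([322.0, 328.0], 0.45), ([318.0, 211.0], 0.44)]
insert_box [([280.0, 271.0], 0.8), ([287.0, 184.0], 0.34)]
1.0 [166.62127141 524.18230821 193.96936745] [ 1.79991504e+02 -1.40903672e-04  1.62368022e+02]
```

View pics/s.png

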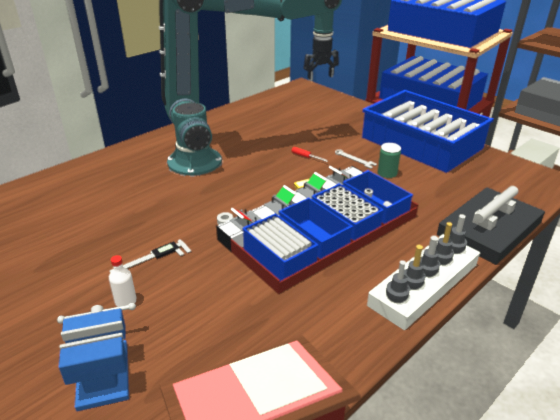

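View pics/d.png

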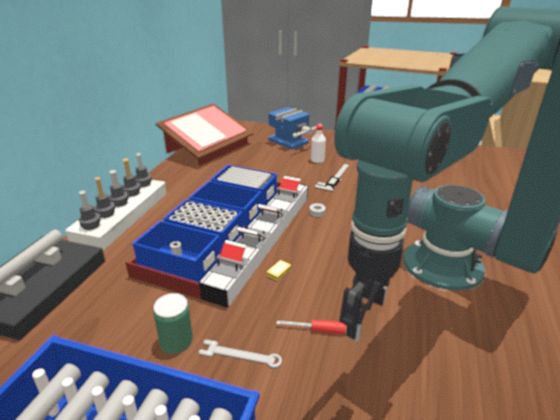

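The scene picture shows the bins, left to right from the robot, as few (383,193), bushings (352,205), empty (319,229) and pins (277,248). The two green tags are at (285,195) and (316,182). The side picture shows red tags at the few place (232,253) and the pins place (290,184). I'll zoom in next to confirm this and fix the rack pose.

Run:
```python
import cv2,numpy as np
a=cv2.imread("pics/s.png")[150:280,210:420];b=cv2.imread("pics/d.png")[160:310,120:320]
cv2.imwrite("pics/s2.png",cv2.resize(a,None,fx=3.8,fy=3.8,interpolation=cv2.INTER_CUBIC))
cv2.imwrite("pics/d2.png",cv2.resize(b,None,fx=4,fy=4,interpolation=cv2.INTER_CUBIC))
```

```text
(no output)
```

View pics/s2.png

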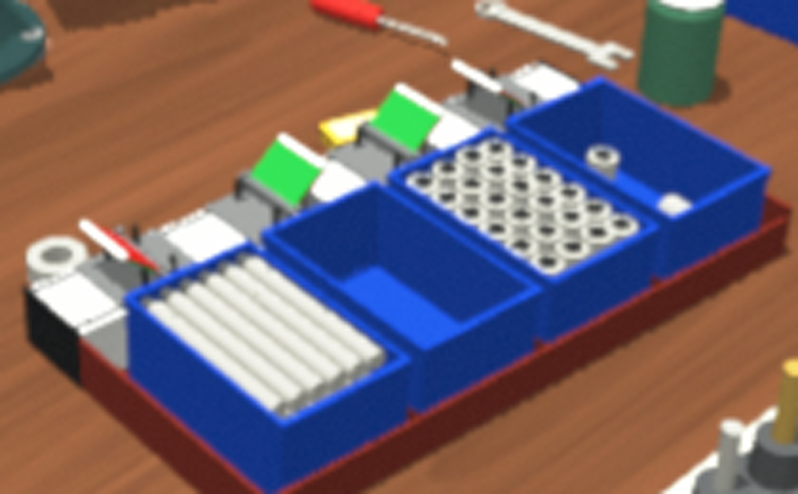

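View pics/d2.png

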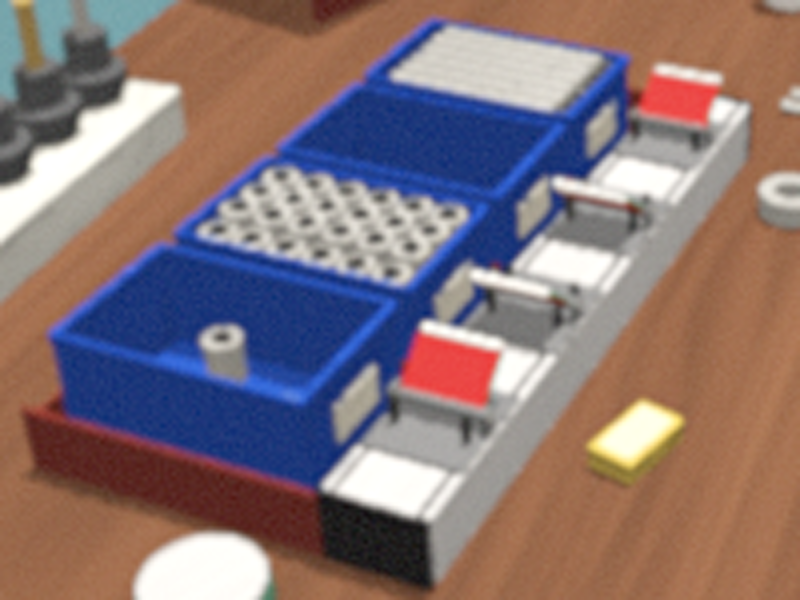

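Both crops confirm it. The pins tag (rightmost) is red and must become green, pushed to +y. The empty tag (second from right) is green and must become red, pushed to -y. The other two are right. Next I fit the rack pose from the rail and bin corners I read in the crops.

```bash
cat > fit.py <<'E'
from cell import r
import cv2,numpy as np
from scipy.optimize import least_squares
S=[((28,290),(-38,-290,55)),((85,345),(38,-290,55)),((130,297),(65,-263,95)),((285,425),(255,-263,95)),((768,172),(255,263,95)),((598,82),(65,263,95))]
D=[((430,522),(-38,290,55)),((322,490),(38,290,55)),((748,105),(-38,-290,55)),((300,400),(65,263,95)),((55,338),(255,263,95)),((432,22),(255,-263,95)),((628,58),(65,-263,95))]
def res(p):
    o=[]
    for c,L,f,of in(("scene",S,3.8,(210,150)),("side",D,4,(120,160))):
        i=I[c];P=np.array([w for _,w in L],float);a=p[2]
        W=np.c_[p[0]+P[:,0]*np.cos(a)-P[:,1]*np.sin(a),p[1]+P[:,0]*np.sin(a)+P[:,1]*np.cos(a),P[:,2]]
        q=cv2.projectPoints(W,*[np.array(i[k],float) for k in("rvec","tvec","camera_matrix","distortion")])[0][:,0]
        o.append(q-(np.array([u for u,_ in L])/f+of))
    return np.vstack(o).ravel()
I={c:r.camera_info(c) for c in("scene","side")}
s=least_squares(res,[450,0,0],loss="soft_l1");p=s.x;a=p[2]
print(p[:2].round(1),np.degrees(a));print(res(p).reshape(-1,2).round(1).tolist())
for y in(-202.5,-67.5,67.5,202.5):print((p[0]-y*np.sin(a)).round(1),(p[1]+y*np.cos(a)).round(1))
E
python3 fit.py
```

```text
[511.6  43.9] -4.748655430250101
[[-0.7, -0.9], [-1.4, -3.3], [-0.9, -0.7], [0.4, -0.7], [0.3, -2.3], [0.7, -2.4], [0.4, -0.5], [-0.1, -0.4], [-0.6, -1.0], [0.2, 0.2], [-1.3, -1.1], [-0.8, -1.2], [-1.0, -1.4]]
494.9 -157.9
506.0 -23.3
517.2 111.2
528.4 245.7
```

Emit:
{"api": "move_arm", "payload": {
  "moves": [-0.7, -0.9, 0, -0.8, -0.7, -0.9, 0, -0.8, -0.7, -0.9, 0, -0.8, -0.7, -0.9, 0, -0.8, -0.75, -0.9, 0, 0, -0.75, -0.9, 0, 0, -0.75, -0.9, 0, 0, -0.75, -0.9, 0, 0],
  "gripper": 0
}}

```text
t: 1.8
ee_pos: [351.9, 204.0, 194.3]
tcp_rot: [180.0, 0.1, 175.2]
contact_force: [1.1, 0.5, -0.1]
grip_width: -0.2
grasp_force: 0.0
```

Emit:
{"api": "move_arm", "payload": {
  "moves": [-0.75, -0.9, 0, 0, -0.75, -0.9, 0, 0, -0.75, -0.9, 0, 0]
}}

```text
t: 2.1
ee_pos: [432.6, 88.6, 194.3]
tcp_rot: [180.0, 0.1, 175.1]
contact_force: [0.7, 0.8, -0.5]
grip_width: 0.1
grasp_force: 0.0
```

Emit:
{"api": "move_arm", "payload": {
  "moves": [-0.6, -0.3, 0, 0, -0.6, -0.3, 0, 0, -0.5, -0.3, 0, 0, 0, 0, 0, 0]
}}

```text
t: 2.5
ee_pos: [497.9, 47.1, 193.2]
tcp_rot: [-180.0, -0.0, 175.0]
contact_force: [0.8, 0.7, -0.5]
grip_width: 0.3
grasp_force: 0.0
```

```bash
cat > look.py <<'E'
from cell import r
import cv2,sys,numpy as np
s=r.state();i=r.camera_info("wrist");w=r.capture("wrist")
x,y,a=511.6,43.9,np.radians(-4.75)
e=s["ee_pos"];c,n=np.cos(a),np.sin(a)
print(s["t"],e,"local",(e[0]-x)*c+(e[1]-y)*n,-(e[0]-x)*n+(e[1]-y)*c)
L=[(-38,290,55),(-38,-290,55),(38,-290,55),(38,290,55)]
def pr(l):
    l=np.array(l,float);W=np.c_[x+l[:,0]*c-l[:,1]*n,y+l[:,0]*n+l[:,1]*c,l[:,2]]
    return cv2.projectPoints(W,*[np.array(i[k],float) for k in("rvec","tvec","camera_matrix","distortion")])[0][:,0]
for py,sg in((-202.5,-1),(-67.5,1),(67.5,1),(202.5,-1)):
    q=pr([(-30,py+sg*34,100),(30,py+sg*34,100),(-34,py,77),(34,py,77)]).round().astype(int)
    print(q.tolist())
    if np.abs(q).max()<1500:
        cv2.line(w,q[0].tolist(),q[1].tolist(),(255,0,255),1);cv2.line(w,q[2].tolist(),q[3].tolist(),(0,255,255),1)
cv2.imwrite(sys.argv[1],w)
E
python3 look.py pics/w1.png
```

```text
2.5 [497.91006919  47.06898809 193.24634108] local -13.905331001525564 2.02446557778633
[[-30, 189], [-10, 259], [31, 178], [47, 253]]
[[230, 187], [233, 259], [192, 177], [198, 252]]
[[405, 187], [397, 258], [355, 176], [350, 252]]
[[491, 187], [478, 258], [517, 175], [502, 251]]
```

View pics/w1.png

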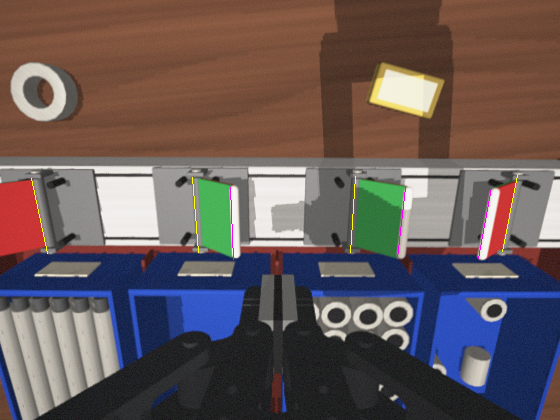

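The overlay matches the real beads to within about 3 px, so the rack pose holds. The empty tag's bead is at (235,222) and the tool is just left of it. I'll go down beside that tag.

Emit:
{"api": "move_arm", "payload": {
  "moves": [-0.25, 0, 0.8, 0, 0, 0, 0.9, 0, 0, 0, 0.8, 0, 0, 0, 0.3, 0, 0, 0, 0, 0, 0, 0, 0, 0]
}}

```text
t: 3.15
ee_pos: [507.1, 48.4, 83.6]
tcp_rot: [180.0, 0.1, 175.2]
contact_force: [-0.9, -0.4, 0.4]
grip_width: -0.1
grasp_force: 0.0
```

Emit:
{"api": "move_arm", "payload": {
  "moves": [0, -0.2, 0, 0, 0, -0.2, 0, 0, 0, -0.12, -0.1, 0, 0, -0.12, -0.1, 0, 0, -0.15, -0.1, 0, 0, -0.15, -0.05, 0, 0, -0.15, -0.05, 0, 0, -0.15, 0, 0]
}}

```text
t: 3.95
ee_pos: [502.4, -2.0, 98.3]
tcp_rot: [180.0, 0.0, 175.2]
contact_force: [0.1, 0.7, 0.7]
grip_width: 0.2
grasp_force: 0.0
```

Emit:
{"api": "move_arm", "payload": {
  "moves": [0, -0.15, -0.05, 0, 0, -0.15, 0, 0, 0, -0.15, 0, 0, 0, -0.15, 0, 0, 0, 0, 0, 0, 0, 0, 0, 0]
}}

```text
t: 4.55
ee_pos: [500.1, -25.4, 99.8]
tcp_rot: [180.0, -0.0, 175.1]
contact_force: [0.9, -0.4, 1.5]
grip_width: 0.2
grasp_force: 0.0
```

```bash
python3 look.py pics/w2.png
python3 - <<'E'
from cell import r
import cv2
b=r.capture("side")[160:310,120:320]
w=cv2.imread("pics/w2.png");b=cv2.resize(b,(560,420))
cv2.imwrite("pics/c2.png",cv2.resize(cv2.vconcat([w,b]),(400,600)))
E
```

```text
4.55 [500.14644424 -25.4274807   99.80791365] local -5.673334139841999 -70.0378240618794
[[-41, 214], [-12, 313], [47, 195], [68, 299]]
[[346, 213], [339, 313], [280, 195], [280, 299]]
[[600, 213], [572, 312], [512, 194], [491, 298]]
[[721, 213], [682, 310], [734, 195], [694, 296]]
```

View pics/c2.png

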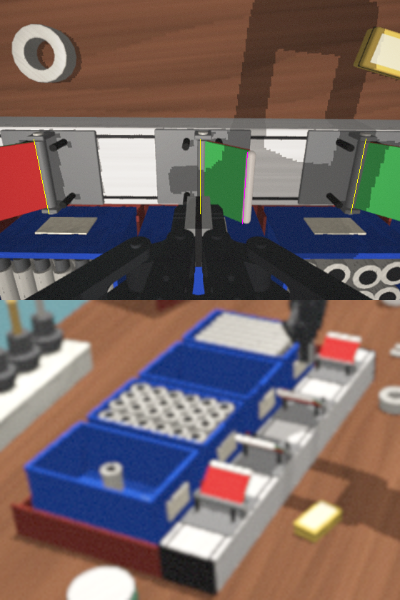

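Run:
```python
from cell import r
import cv2,numpy as np
i=r.camera_info("wrist");e=np.array(r.state()["ee_pos"],float)
P=np.array([e,e+[0,0,20],e+[0,0,60]])
print(cv2.projectPoints(P,*[np.array(i[k],float) for k in("rvec","tvec","camera_matrix","distortion")])[0][:,0])
R=cv2.Rodrigues(np.array(i["rvec"]))[0];print(-R.T@np.array(i["tvec"]).ravel(),R[2])
w=cv2.imread("pics/w2.png");cv2.imwrite("pics/w2c.png",cv2.resize(w[160:420,180:390],None,fx=2.3,fy=2.3))
```

```text
[[275.26220252 256.17226978]
 [275.06538937 272.94199664]
 [274.51379836 320.01144515]]
[419.76030269 -17.40346732 280.76990394] [ 0.31518755 -0.02547691 -0.94868737]
```

View pics/w2c.png

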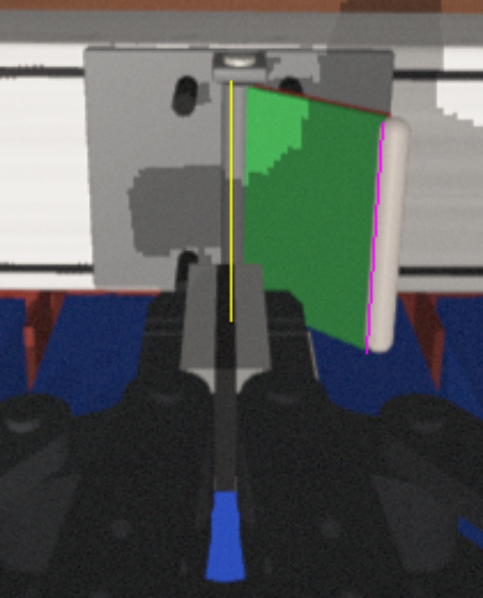

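The tag is still green with its bead at about (350,260). The fingertip seems to have passed over it. I'll check where the real tip is against the TCP in the side and scene views.

Run:
```python
from cell import r
import cv2,numpy as np
e=np.array(r.state()["ee_pos"],float);o=[]
for c in("scene","side"):
    i=r.camera_info(c);w=r.capture(c)
    q=cv2.projectPoints(np.array([e,e+[0,0,20],e+[0,0,40]]),*[np.array(i[k],float) for k in("rvec","tvec","camera_matrix","distortion")])[0][:,0]
    print(q.round(1).tolist());u,v=q[0].astype(int)
    t=cv2.resize(w[v-40:v+35,u-35:u+35],(400,428),interpolation=cv2.INTER_CUBIC)
    for p in q: cv2.circle(t,tuple(int(k) for k in ((p-[u-35,v-40])*5.71)),3,(255,0,255),1)
    o.append(t)
cv2.imwrite("pics/t.png",cv2.hconcat(o))
```

```text
[[279.6, 192.7], [279.6, 187.3], [279.7, 181.9]]
[[273.3, 201.7], [273.2, 195.9], [273.2, 190.1]]
```

View pics/t.png

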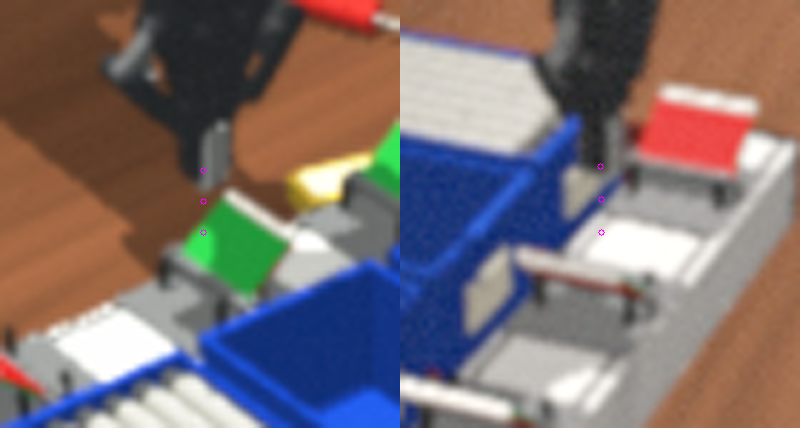

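The real fingertip shows about 30 mm above the reported TCP in both views, at about (208,188) and (610,180) in the crop. That is why it cleared the bead. I'll go back and repeat the push lower.

Emit:
{"api": "move_arm", "payload": {
  "moves": [0, 0.9, 0, 0, 0, 0.9, 0, 0, 0, 0.05, 0.1, 0, 0, 0, 0.5, 0, 0, 0, 0.3, 0, 0, 0, 0.1, 0, 0, 0, 0, 0]
}}

```text
t: 5.45
ee_pos: [505.7, 47.9, 58.9]
tcp_rot: [-180.0, -0.1, 175.1]
contact_force: [-0.0, -1.1, -0.3]
grip_width: 0.2
grasp_force: 0.0
```

Emit:
{"api": "move_arm", "payload": {
  "moves": [0, -0.2, 0, 0, 0, -0.2, 0, 0, 0, -0.15, 0, 0, 0, -0.12, -0.1, 0, 0, -0.13, -0.1, 0, 0, -0.15, -0.08, 0, 0, -0.15, -0.05, 0, 0, -0.15, -0.03, 0]
}}

```text
t: 6.25
ee_pos: [502.4, -2.0, 74.7]
tcp_rot: [-180.0, 0.0, 175.2]
contact_force: [0.3, -0.6, -1.0]
grip_width: 0.1
grasp_force: 0.1
```

Emit:
{"api": "move_arm", "payload": {
  "moves": [0, -0.15, 0, 0, 0, -0.15, 0, 0, 0, -0.15, 0, 0, 0, -0.15, 0, 0, 0, 0, 0, 0, 0, 0, 0, 0, 0, 0, 0, 0]
}}

```text
t: 6.95
ee_pos: [500.0, -25.2, 73.9]
tcp_rot: [180.0, -0.0, 175.2]
contact_force: [0.3, 0.3, -0.9]
grip_width: -0.4
grasp_force: 0.0
```

```bash
python3 look.py pics/w3.png
python3 - <<'E'
import cv2,numpy as np
w=cv2.imread("pics/w3.png").astype(int);b,g,r=w[...,0],w[...,1],w[...,2]
for n,m in(("green",(g>90)&(g>1.6*r)&(g>1.6*b)),("red",(r>150)&(r>2.2*g)&(r>2.2*b))):
    k,l,s,c=cv2.connectedComponentsWithStats(m.astype(np.uint8))
    print(n,[(s[j].tolist()) for j in range(1,k) if s[j,4]>150])
E
```

```text
6.95 [499.97322331 -25.21149213  73.91056247] local -5.863845776999996 -69.83692142357387
[[-87, 231], [-50, 341], [16, 208], [44, 322]]
[[355, 231], [347, 342], [280, 208], [280, 323]]
[[646, 230], [609, 340], [542, 208], [515, 321]]
[[781, 230], [732, 338], [789, 208], [739, 319]]
green [[522, 214, 38, 112, 2784]]
red [[213, 211, 67, 62, 2661], [0, 213, 41, 112, 3172], [221, 309, 20, 30, 356]]
```

The empty tag now lies red: its red area sits left of the pin at columns 213–280. Next is the pins tag.

Emit:
{"api": "move_arm", "payload": {
  "moves": [0, 0, -0.9, 0, 0, -0.3, -0.6, 0, 0, -0.9, 0, 0, 0, -1, 0, 0, 0, -1, 0, 0, 0, -1, 0, 0, 0, -0.75, 0, 0, 0, 0, 0, 0]
}}

```text
t: 7.8
ee_pos: [482.9, -226.0, 133.9]
tcp_rot: [-179.9, -0.0, 174.9]
contact_force: [-1.1, -0.2, -0.0]
grip_width: 0.2
grasp_force: 0.0
```

```bash
python3 look.py pics/w4.png
```

```text
7.8 [ 482.94341223 -225.95691817  133.92073346] local -6.211799108589009 -271.3030959227037
[[333, 197], [329, 285], [379, 182], [371, 274]]
[[659, 196], [630, 282], [579, 182], [555, 273]]
[[857, 195], [816, 280], [768, 181], [731, 271]]
[[947, 195], [902, 278], [939, 182], [893, 268]]
```

View pics/w4.png

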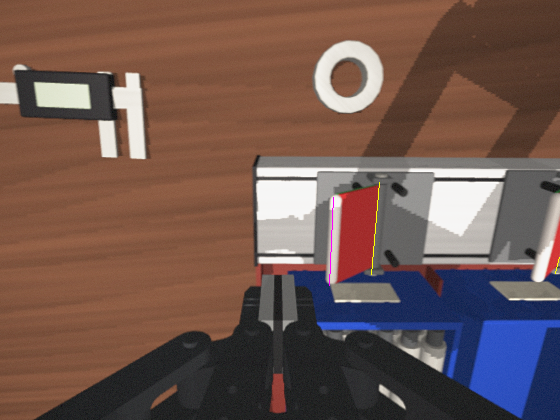

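The pins tag is still red, with its bead at (335,240). The tool is about 25 mm to its right with clear room, and the empty tag is red at (550,230). I'll lower and push to +y.

Emit:
{"api": "move_arm", "payload": {
  "moves": [0, 0, 0.7, 0, 0, 0, 0.8, 0, 0, 0, 0.3, 0, 0, 0, 0.1, 0, 0, 0, 0, 0]
}}

```text
t: 8.35
ee_pos: [483.8, -222.0, 58.5]
tcp_rot: [180.0, 0.0, 175.2]
contact_force: [0.3, 0.6, 1.1]
grip_width: 0.4
grasp_force: 0.0
```

Emit:
{"api": "move_arm", "payload": {
  "moves": [0, 0.2, 0, 0, 0, 0.2, 0, 0, 0, 0.2, 0, 0, 0, 0.12, -0.1, 0, 0, 0.13, -0.1, 0, 0, 0.15, -0.08, 0, 0, 0.15, -0.05, 0, 0, 0.15, -0.03, 0]
}}

```text
t: 9.15
ee_pos: [489.6, -171.0, 75.5]
tcp_rot: [-179.9, 0.3, 175.2]
contact_force: [0.1, -0.2, 3.9]
grip_width: -0.2
grasp_force: 2.2
```

Emit:
{"api": "move_arm", "payload": {
  "moves": [0, 0.15, 0, 0, 0, 0.15, 0, 0, 0, 0.15, 0, 0, 0, 0.15, 0, 0, 0, 0, 0, 0, 0, 0, 0, 0, 0, 0, 0, 0]
}}

```text
t: 9.85
ee_pos: [489.6, -147.0, 72.3]
tcp_rot: [180.0, -0.0, 175.2]
contact_force: [0.0, -0.4, 0.4]
grip_width: -0.6
grasp_force: 0.0
```

Emit:
{"api": "move_arm", "payload": {
  "moves": [0, 0, -0.6, 0, 0, 0, -1, 0, 0, 0, -1, 0, 0.5, 0, -1, 0, 0.8, 0, -0.5, 0, 0.8, 0, 0, 0, 0, 0, 0, 0, 0, 0, 0, 0]
}}

```text
t: 10.65
ee_pos: [406.1, -140.1, 236.9]
tcp_rot: [-180.0, 0.1, 175.1]
contact_force: [0.1, 0.6, -0.4]
grip_width: -0.0
grasp_force: 0.0
```

```bash
python3 look.py pics/w5.png
python3 - <<'E'
from cell import r
import cv2
w=cv2.imread("pics/w5.png");b=r.capture("side")[150:310,120:333]
cv2.imwrite("pics/f.png",cv2.resize(cv2.hconcat([w,cv2.resize(b,(560,420),interpolation=cv2.INTER_CUBIC)]),(800,300)))
E
```

```text
10.65 [ 406.14155823 -140.12298117  236.880625  ] local -89.85763180063017 -192.12377923196246
[[230, 255], [232, 310], [266, 242], [267, 301]]
[[443, 254], [434, 309], [400, 241], [393, 301]]
[[582, 254], [566, 308], [532, 241], [518, 300]]
[[649, 253], [630, 307], [661, 240], [640, 299]]
```

View pics/f.png

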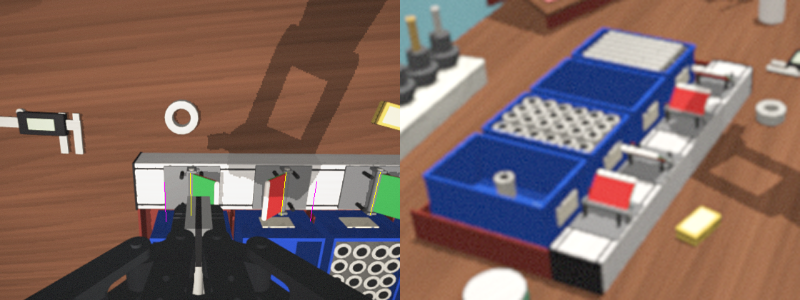

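The final picture shows the pins tag green (205,187), the empty tag red (275,195), the bushings tag green (390,190) and the few tag red (612,188 in the side half). The arm is clear, so I'm handing in.

```bash
python3 -c "
from cell import r
print(r.hand_in())"
```

```text
the job is handed in; nothing more can be done
None
```

I handed the job in with all four tags set, checked in the last pictures: the pins and bushings bins show green, the few and empty bins show red, and the arm touches nothing; the first push passed over the empty bin's tag and had to be repeated lower.

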